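Get the tape measure out from behind the containers

TASK

Three containers stand in their holders in the plywood rack, blocking the tape measure behind them. Without shifting the tape measure, first stand all three containers upright on the bare square side board; when all three are there, lift the tape measure out and stand it upright in the small dark tray; only then put each container back upright, down in the well of its own holder where it came from. Do not knock any of them over.

Things in the scene. Friction and masses are not known exactly. Their poses are not given: they have to be found in the camera images.
- rack: low plywood rack fixed on the bench: base x -105 to +135 mm, 252 mm wide (y), 10 mm thick, edges 30 mm high at the sides, 40 mm at the back. Origin at bench height, x to its back (away from the robot), z up. Holder blocks in a row at x = -55 mm; the tape measure behind them near x = +35 mm; a small jar and box stand in its rear corners.
- glue_bottle: white round glue bottle with orange pointed nozzle: body 44 mm diameter, straight to 105 mm height, nozzle tip at 138 mm, about 220 g. Origin: centre of its underside, z up along the bottle.
- finish_tin: round steel tin with flat lid, the widest of the three containers: 52 mm diameter, 118 mm high, about 300 g. Origin: centre of its underside, z up.
- oil_bottle: square amber oil bottle with round black cap: body 44 x 44 mm, straight to 100 mm height, cap top at 135 mm, about 240 g. Origin: centre of its underside, x and y square to its flat sides, z up.
- tape_measure: yellow and black tape measure standing on edge at the back of the rack: 42 mm thick (its x), 72 mm long (its y), 62 mm high, about 320 g. It can be gripped across its 42 mm thickness; the tall containers in front are in the gripper's way until they are cleared. Origin: centre of its underside, z up.
- glue_holder: fixed brown wooden block 78 x 78 x 12 mm on the rack base, with a round 60 mm diameter well 8 mm deep in its top (well floor 4 mm above the block's underside). Home of the glue bottle, which starts in it, origin within 5 mm of the block's centre. Origin: centre of the block's underside, axes along its edges, z up. The three blocks stand 80 mm apart along the rack's y, in an order that changes.
- tin_holder: fixed brown wooden block 78 x 78 x 12 mm on the rack base, with a round 68 mm diameter well 8 mm deep in its top (well floor 4 mm above the block's underside). Home of the finish tin, which starts in it, origin within 5 mm of the block's centre. Origin: centre of the block's underside, axes along its edges, z up. The three blocks stand 80 mm apart along the rack's y, in an order that changes.
- oil_holder: fixed brown wooden block 78 x 78 x 12 mm on the rack base, with a square 60 x 60 mm well 8 mm deep in its top (well floor 4 mm above the block's underside). Home of the oil bottle, which starts in it, origin within 5 mm of the block's centre. Origin: centre of the block's underside, axes along its edges, z up. The three blocks stand 80 mm apart along the rack's y, in an order that changes.
- side_board: bare square plywood board 180 x 180 mm, 12 mm thick, fixed on the bench to the left or right of the rack, in front: the side area for the three containers (room for three, e.g. 80 to 90 mm apart). Origin: centre of its underside, axes along its edges, z up.
- tray: small empty dark wooden tray, fixed on the bench on the other side of the rack from the side board: outside 85 mm (its x) by 115 mm (its y) by 17 mm high, walls and floor 5 mm thick, so the inside is 75 x 105 mm and 12 mm deep; the tape measure goes in with its length along the tray's y. Origin: centre of its underside, z up.
Not all that is in view belongs to the job. What is shaped like the tape_measure but pink or purple is not meant.

How it is judged:
By the outcome, as a careful person would: the job done as asked, in the order asked, and still so for the second after the job is handed in, with the robot touching nothing.
It also fails if it takes over 144 s, if anything falls off the work surface, if the arm or the gripper's body presses on something with over 40 N, if the wrist force passes 120 N, or if a joint passes its speed limit or range.

ROBOT

A 6-joint arm with a two-finger parallel gripper is mounted at the origin on the work surface. World frame = base frame: x ahead of the robot, y to its left, z up, the work surface at z = 0. Lengths are in m, angles in degrees, forces in N, time in s.
With the tool pointing down it reaches from about 0.35 to 0.875 m from the base axis. Payload 4.2 kg.
Tool frame: the origin (TCP) lies midway between the tips of the shut fingers; the grasp point (between the pads) lies 19 mm behind it; z points along the fingers, y is the line along which they close (so a half turn about z gives the same grasp; the last joint's range is limited). The gripper opens to 87 mm and grips with 3 to 60 N. Pads are 19 mm wide; open, the fingers measure 117 mm over their backs; the gripper's body (75 mm by 190 mm) begins 51 mm behind the grasp point.
Start: joints at [88.442, 22.042, 0.453, 0, -68.411, -14.817], TCP at [0.176, 0.6, 0.223] pointing down, gripper open.
Joint ranges: [-179.83, 179.83], [-69.29, 118.12], [-61.27, 80.66], [-181.25, 117.63], [-171.15, -9.14], [-177.46, 177.46]. Speed limits (degrees/s): [159.86, 159.86, 180, 180, 180, 180].

INTERFACE

Orientations are given as a 3x3 rotation matrix whose columns are the frame's x, y, z axes.
In Python, from station import r, cams gives the robot as it stands.
- The arm moves only by the tool play_rows, never from a script. Its argument "commands" is text: rows parted by semicolons, each of 6 numbers parted by spaces: the shift along the world's x, y, z normalised to -1 to 1, where 1 is 30 mm, then the turn, a rotation vector about the world's x, y, z normalised to -1 to 1, where 1 is 0.15 rad. A call has 1 to 20 rows; each row shifts and turns the commanded pose from where the row before left it; what a row does not reach is not made up. A row lasts 1/10 s, in which the tool goes at most 50 mm and 8.59 degrees, less where a joint would pass 70% of its speed; a pose out of reach is approached as far as the arm can. A call with a number of a shift or a turn outside -1 to 1 is refused whole. A call with a gripper value outside its range is refused whole. "grip" is the finger opening in mm, from 0 to 87, set as the call begins (left out, the last holds). The fingers move at their own pace and stop on an object; the grip force is fixed at half the most. Time passes only in rows, so rows that do not move let the fingers close. It gives the time, the measured TCP pose, the force, the opening and the grip force at its end, in the units of the state.
- r.sense(): the state, without advancing time (a new reading comes with each control period).
- cams.capture(name): name is "side" or "top" or "wrist"; returns (picture, depth): 400x640x3 uint8, blue, green, red; 400x640 float32, m along the optical axis (not along the pixel's ray), 0 where there is no reading.
- cams.camera_info(name): a dict with "mtx" (3x3 intrinsics, pixels), "R" (3x3) and "t" (3): a world point X has camera coordinates R X + t. Camera axes: x right, y down, z forward; pixel columns grow to the right and rows downward; lengths in m; the calibration is good to about 2 mm. The wrist camera is an equidistant fisheye: a pixel r from the principal point sees the ray r / f radians off the axis. A picture is of the moment at which its call begins: read the wrist's pose just before it. camera_info takes no time and is no camera call; for the wrist camera it gives the pose at the moment of the call.
- r.finish_job(): hands the job in; it is judged then, once.
The state is a dict: "time_s": time; "joints": joint angles; "joint_velocities": joint speeds; "effort": joint torques, N m; "tcp_pos": TCP position; "ee_rot": TCP orientation; "wrist_force": force on the tool from outside, world axes, zero at the start; "moment": the same for the moment, N m; "gripper_width": opening from 0.0 (shut) to 1.0 (fully open); "gripper_force": force on a finger pad.
Only numpy, scipy, OpenCV 4.12 (cv2) and the standard library are available. Lean on these libraries where they do the work, as an engineer would, in place of code of your own. Each camera call takes 0.05 s, during which the arm holds its last target. There are 200 camera calls.

## Working session

There is one attempt and no reset: what is moved stays moved. The work goes in short steps, Python scripts to look and compute and a tool call to move; the robot and the scene stay as the last step left them, time stands still between calls to the robot, and variables do not carry over. Pictures are saved under pics/ and viewed, at most 14 in all, crops included, and the job is handed in when it is done.

Besides the shell and the picture viewer there is one more tool, called after "Call:" as name(argument=value, ...), one argument or row to a line, values as JSON. play_rows: Moves the arm, as the interface text tells. Scaled input: -1 to 1 covers 30 mm each way for a shift and 0.15 rad each way for a turn. Its arguments: {"type":"object","properties":{"commands":{"type":"string"},"grip":{"type":"number"}},"required":["commands"]}

```bash
mkdir -p pics
python3 - <<'E'
from station import r,cams
import cv2,numpy as np
for n in("top","side"):
    p,d=cams.capture(n);cv2.imwrite(f"pics/{n}0.png",p);np.save(f"pics/{n}0.npy",d)
    i=cams.camera_info(n);print(n,i["mtx"].round(1).tolist(),i["R"].round(3).tolist(),i["t"].round(3).tolist())
s=r.sense();print(s["tcp_pos"],s["ee_rot"],s["time_s"])
E
```

```text
top [[473.6, 0.0, 314.6], [0.0, 473.6, 201.7], [0.0, 0.0, 1.0]] [[0.013, -1.0, 0.012], [-0.993, -0.015, -0.121], [0.121, -0.01, -0.993]] [-0.037, 0.554, 0.984]
side [[495.8, 0.0, 317.2], [0.0, 495.8, 196.8], [0.0, 0.0, 1.0]] [[0.755, -0.655, 0.004], [-0.511, -0.594, -0.622], [0.41, 0.467, -0.783]] [-0.425, 0.285, 1.12]
[0.17599703 0.59914803 0.22158007] [[ 9.59411333e-01 -2.82010063e-01 -4.67120321e-04]
 [-2.82010438e-01 -9.59409499e-01 -1.87783913e-03]
 [ 8.14098562e-05  1.93335294e-03 -9.99998128e-01]] 0.1
```

View pics/top0.png

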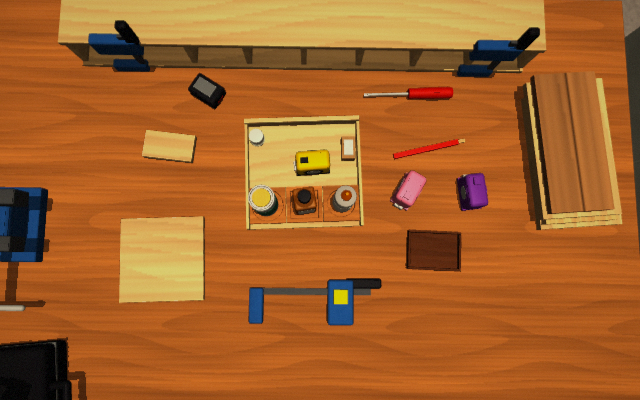

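View pics/side0.png

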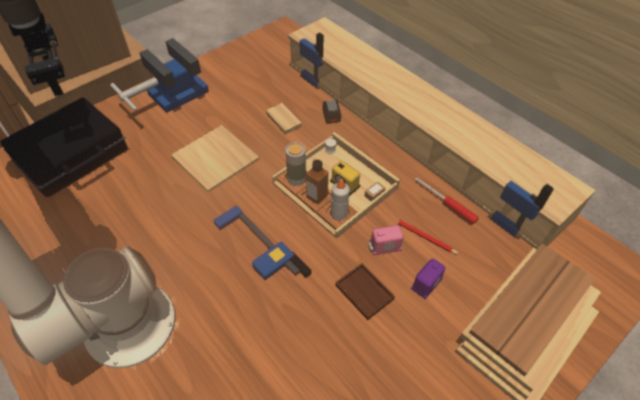

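The tape measure is the yellow one at top (312,162). It could be confused with the pink one (409,190), the purple one (473,190) and the black gadget (207,90), none of which match the description. The tin is at (262,200), the oil bottle at (304,201) and the glue at (345,199). The board is at (162,259) and the tray at (434,250). The blue clamp in front, at about (300,300), has to be cleared.

```bash
cat > h.py <<'E'
import cv2,numpy as np
from station import r,cams
def plane(n,uv,z):
    i=cams.camera_info(n);K,R,t=i["mtx"],i["R"],i["t"]
    uv=np.atleast_2d(uv).astype(float);c=-R.T@t
    d=np.c_[uv,np.ones(len(uv))]@np.linalg.inv(K).T@R
    return c+d*((z-c[2])/d[:,2])[:,None]
def cloud(n,d):
    i=cams.camera_info(n);K,R,t=i["mtx"],i["R"],i["t"]
    v,u=np.mgrid[:400,:640];X=np.stack([(u-K[0,2])/K[0,0]*d,(v-K[1,2])/K[1,1]*d,d],-1)
    return (X-t)@R
E
python3 - <<'E'
from h import *
p=cv2.imread("pics/top0.png");d=np.load("pics/top0.npy");P=cloud("top",d)
cv2.imwrite("pics/crop.png",cv2.resize(p[105:245,235:375],None,fx=4,fy=4,interpolation=cv2.INTER_CUBIC))
def rect(mask,z,name):
    cs,_=cv2.findContours(mask.astype(np.uint8),0,1);c=max(cs,key=cv2.contourArea)[:,0]
    w=plane("top",c,z)[:,:2]*1000
    (c,s,a)=cv2.minAreaRect(w.astype(np.float32));print(name,np.round(c),np.round(s),round(a,1))
box=lambda m,u0,u1,v0,v1:m&(np.mgrid[:400,:640][1]>=u0)&(np.mgrid[:400,:640][1]<=u1)&(np.mgrid[:400,:640][0]>=v0)&(np.mgrid[:400,:640][0]<=v1)
H=cv2.cvtColor(p,cv2.COLOR_BGR2HSV).astype(int);h,s,v=H[...,0],H[...,1],H[...,2]
print("hsv board",H[260,160],"tray",H[250,434],"bench",H[330,160],"tape",H[162,320],"holder",H[215,283],"rack",H[180,270])
rect(box((s<150)&(v>150),110,215,205,310),.012,"board")
rect(box(v<100,395,470,222,278),.017,"tray")
rect(box((h>18)&(h<34)&(s>190)&(v>120),290,335,145,180),.072,"tapeyellow")
rect(box((s<170)&(v>120),235,370,105,235),.03,"rack")
for n,u0,u1,v0,v1,z0,z1 in(("tin",245,285,180,220,.115,.15),("oil",288,322,180,220,.10,.17),("glue",326,362,180,220,.10,.17),("tape",290,335,145,180,.055,.09)):
    m=box((P[...,2]>z0)&(P[...,2]<z1),u0,u1,v0,v1);q=P[m]*1000
    print(n,len(q),q.min(0).round(),q.max(0).round(),np.median(q,0).round())
    rect(m,np.median(q[:,2])/1000,n)
m=box(P[...,2]>.01,240,390,270,330);print("clamp",P[m].max(0).round(3),P[m].min(0).round(3))
print("max z",[np.round(P[a:b,c:e,2].max(),3) for a,b,c,e in((120,155,245,270),(130,165,338,360),(70,110,185,230))])
E
```

```text
hsv board [ 21 145 220] tray [ 10 202  87] bench [ 13 211 175] tape [ 28 255 220] holder [ 13 209 206] rack [ 21 139 222]
board [402. 299.] [124. 177.] 1.9
tray [ 454. -287.] [118.  85.] 89.0
tapeyellow [638. -23.] [40. 71.] 5.7
rack [622.  -3.] [244. 252.] 2.7
tin 571 [524.  51. 115.] [574. 101. 138.] [549.  76. 132.]
tin [548.  76.] [51. 50.] 1.4
oil 480 [528. -31. 103.] [574.  17. 154.] [549.  -8. 116.]
oil [551.  -7.] [44. 43.] 10.1
glue 391 [ 535. -110.  100.] [578. -67. 156.] [554. -87. 125.]
glue [555. -88.] [42. 44.] 19.3
tape 687 [616. -58.  55.] [661.  14.  79.] [637. -22.  71.]
tape [637. -22.] [45. 71.] 0.9
clamp [0.431 0.109 1.044] [ 0.295 -0.172  0.01 ]
max z [np.float64(1.044), np.float64(1.044), np.float64(1.044)]
```

View pics/crop.png

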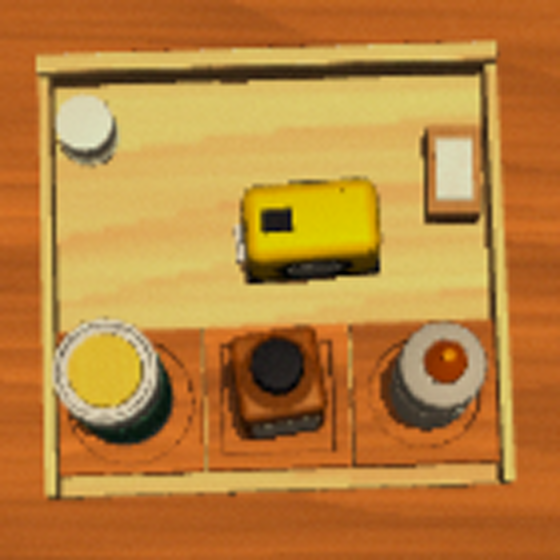

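The crop shows the yellow tape at about (312,162), clear of the holders. The tin is in the left round well, the amber oil bottle in the middle square well, and the white glue in the right round well. The holders should be near tin (548.5,74), oil (552,-6) and glue (555.5,-86), with rack yaw about 2.5°. I'll grip everything along world x and start with the tin.

Call:
play_rows(
  commands="0.62 -0.872 0 0 0 -0.414;0.62 -0.872 0 0 0 -0.414;0.62 -0.872 0 0 0 -0.414;0.62 -0.872 0 0 0 -0.414;0.62 -0.872 0 0 0 -0.414;0.62 -0.872 0 0 0 -0.414;0.62 -0.872 0 0 0 -0.414;0.62 -0.872 0 0 0 -0.414;0.62 -0.872 0 0 0 -0.414;0.62 -0.872 0 0 0 -0.414;0.62 -0.872 0 0 0 -0.414;0.62 -0.872 0 0 0 -0.414;0.62 -0.872 0 0 0 -0.414;0.62 -0.872 0 0 0 -0.414;0.62 -0.872 0 0 0 -0.414;0.62 -0.872 0 0 0 -0.414;0.62 -0.872 0 0 0 -0.414;0.62 -0.872 0 0 0 -0.414;0.62 -0.872 0 0 0 -0.414;0.62 -0.872 0 0 0 -0.414",
  grip=80,
)

```text
time_s: 2.1
tcp_pos: [0.5485, 0.0752, 0.2221]
ee_rot: [[0.04, -0.999, -0.001], [-0.999, -0.04, -0.0], [0.0, 0.001, -1.0]]
wrist_force: [-0.1, 0.4, 0.6]
gripper_width: 0.921
gripper_force: 0.0
```

Run:
```python
from h import *
s=r.sense();print(s["tcp_pos"].round(4),s["ee_rot"].round(3).tolist(),s["time_s"],s["wrist_force"].round(1))
print("board",(plane("top",[(120,218.5),(203.5,216),(204.5,300),(120.5,302.5)],.012)*1000).round().tolist())
p,d=cams.capture("wrist");cv2.imwrite("pics/w1.png",p)
```

```text
[0.5485 0.0752 0.2221] [[0.04, -0.999, -0.001], [-0.999, -0.04, -0.0], [0.0, 0.001, -1.0]] 2.1 [-0.1  0.4  0.6]
board [[514.0, 393.0, 12.0], [522.0, 212.0, 12.0], [342.0, 203.0, 12.0], [335.0, 381.0, 12.0]]
```

View pics/w1.png

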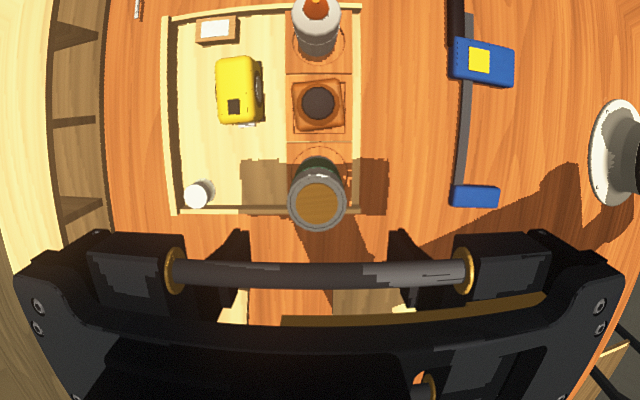

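The wrist view shows the tin at (317,203), centred between the fingers at u≈240 and 395, with its neighbours clear. Descending.

Call:
play_rows(
  commands="0 0.03 -0.9 0 0 0;0 0 -0.9 0 0 0;0 0 -0.9 0 0 0;0 0 -0.9 0 0 0;0 0 -0.7 0 0 0;0 0 -0.44 0 0 0;0 0 0 0 0 0;0 0 0 0 0 0",
)

```text
time_s: 2.95
tcp_pos: [0.5483, 0.0774, 0.0804]
ee_rot: [[0.044, -0.999, -0.0], [-0.999, -0.044, -0.0], [0.0, 0.0, -1.0]]
wrist_force: [0.6, -0.5, -0.3]
gripper_width: 0.92
gripper_force: 0.0
```

Call:
play_rows(
  commands="0 0 0 0 0 0;0 0 0 0 0 0;0 0 0 0 0 0;0 0 0 0 0 0;0 0 0 0 0 0;0 0 0 0 0 0;0 0 0 0 0 0;0 0 0 0 0 0;0 0 0 0 0 0;0 0 0 0 0 0",
  grip=40,
)

```text
time_s: 3.95
tcp_pos: [0.5488, 0.0775, 0.0809]
ee_rot: [[0.043, -0.999, 0.002], [-0.999, -0.043, 0.0], [-0.0, -0.002, -1.0]]
wrist_force: [0.4, 0.8, 3.5]
gripper_width: 0.58
gripper_force: 30.0
```

Call:
play_rows(
  commands="0 0 0.4 0 0 0;0 0 0.7 0 0 0;0 0 0.9 0 0 0;0 0 0.9 0 0 0;0 0 0.43 0 0 0;-0.25 0.4 0 0 0 0;-0.45 0.73 0 0 0 0;-0.45 0.73 0 0 0 0;-0.45 0.73 0 0 0 0;-0.45 0.73 0 0 0 0;-0.45 0.73 0 0 0 0;-0.45 0.73 0 0 0 0;-0.45 0.73 0 0 0 0;-0.45 0.73 0 0 0 0;-0.45 0.73 0 0 0 0;-0.45 0.73 0 0 0 0;-0.45 0.73 0 0 0 0;-0.23 0.29 0 0 0 0;0 0 0 0 0 0;0 0 0 0 0 0",
)

```text
time_s: 5.95
tcp_pos: [0.3845, 0.3381, 0.1794]
ee_rot: [[0.043, -0.999, -0.002], [-0.999, -0.043, -0.002], [0.002, 0.002, -1.0]]
wrist_force: [0.2, -0.0, -2.7]
gripper_width: 0.578
gripper_force: 30.0
```

Call:
play_rows(
  commands="0 0 -0.5 0 0 0;0 0 -0.8 0 0 0;0 0 -0.8 0 0 0;0 0 -0.6 0 0 0;0 0 -0.3 0 0 0;0 0 -0.15 0 0 0;0 0 -0.1 0 0 0;0 0 0 0 0 0;0 0 0 0 0 0",
)

```text
time_s: 6.85
tcp_pos: [0.3856, 0.3394, 0.0835]
ee_rot: [[0.043, -0.999, 0.001], [-0.999, -0.043, 0.001], [-0.001, -0.001, -1.0]]
wrist_force: [-0.8, 0.3, -3.0]
gripper_width: 0.578
gripper_force: 30.0
```

Call:
play_rows(
  commands="0 0 -0.06 0 0 0;0 0 -0.05 0 0 0;0 0 -0.03 0 0 0;0 0 0 0 0 0;0 0 0 0 0 0",
)

```text
time_s: 7.35
tcp_pos: [0.3853, 0.339, 0.0788]
ee_rot: [[0.043, -0.999, 0.0], [-0.999, -0.043, 0.0], [-0.0, -0.0, -1.0]]
wrist_force: [-0.3, -0.9, 0.4]
gripper_width: 0.578
gripper_force: 30.0
```

Call:
play_rows(
  commands="0 0 0 0 0 0;0 0 0 0 0 0;0 0 0 0 0 0;0 0 0 0 0 0;0 0 0 0 0 0;0 0 0.4 0 0 0;0 0 0.8 0 0 0;0 0 0.9 0 0 0;0 0 0.9 0 0 0;0 0 0.9 0 0 0;0 0 0.6 0 0 0;0 0 0 0 0 0",
  grip=75,
)

```text
time_s: 8.55
tcp_pos: [0.3865, 0.3403, 0.2175]
ee_rot: [[0.044, -0.999, 0.005], [-0.999, -0.044, 0.006], [-0.006, -0.005, -1.0]]
wrist_force: [0.6, 0.6, 0.0]
gripper_width: 0.861
gripper_force: 0.0
```

Call:
play_rows(
  commands="0.46 -0.96 0 0 0 0;0.46 -0.96 0 0 0 0;0.46 -0.96 0 0 0 0;0.46 -0.96 0 0 0 0;0.46 -0.96 0 0 0 0;0.46 -0.96 0 0 0 0;0.46 -0.96 0 0 0 0;0.46 -0.96 0 0 0 0;0.46 -0.96 0 0 0 0;0.46 -0.96 0 0 0 0;0.46 -0.96 0 0 0 0;0.46 -0.96 0 0 0 0;0 0 0 0 0 0;0 0 0 0 0 0",
)

```text
time_s: 9.95
tcp_pos: [0.5504, -0.0072, 0.2127]
ee_rot: [[0.041, -0.999, -0.002], [-0.999, -0.041, -0.0], [-0.0, 0.002, -1.0]]
wrist_force: [-0.9, 0.3, -0.2]
gripper_width: 0.86
gripper_force: 0.0
```

Run:
```python
from h import *
s=r.sense();print(s["tcp_pos"].round(4),s["time_s"])
p,d=cams.capture("wrist");q,_=cams.capture("side")
cv2.imwrite("pics/w2.png",np.hstack([cv2.resize(p,(480,300)),q[90:290,150:450]] ) if 0 else np.vstack([p[:220],cv2.resize(q[100:300,140:460],(640,400))])[:590])
```

```text
[ 0.5504 -0.0072  0.2127] 9.95
```

View pics/w2.png

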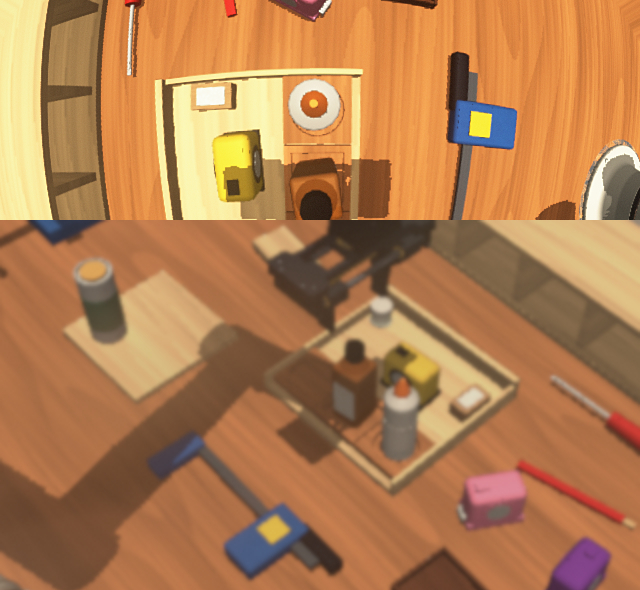

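The tin stands upright on the board (lower panel, 100,300). The oil bottle is centred below the gripper at about (317,190) in the wrist view.

Call:
play_rows(
  commands="0.02 0 -0.7 0 0 0;0 0 -0.9 0 0 0;0 0 -0.9 0 0 0;0 0 -0.9 0 0 0;0 0 -0.6 0 0 0;0 0 -0.26 0 0 0;0 0 0 0 0 0;0 0 0 0 0 0",
)

```text
time_s: 10.85
tcp_pos: [0.5521, -0.0061, 0.0867]
ee_rot: [[0.044, -0.999, 0.002], [-0.999, -0.044, 0.0], [-0.0, -0.002, -1.0]]
wrist_force: [-0.4, -0.1, -0.1]
gripper_width: 0.859
gripper_force: 0.0
```

Call:
play_rows(
  commands="0 0 0 0 0 0;0 0 0 0 0 0;0 0 0 0 0 0;0 0 0 0 0 0;0 0 0 0 0 0;0 0 0 0 0 0;0 0 0 0 0 0;0 0 0 0 0 0;0 0 0 0 0 0;0 0 0 0 0 0",
  grip=32,
)

```text
time_s: 11.85
tcp_pos: [0.5518, -0.0067, 0.086]
ee_rot: [[0.043, -0.999, 0.001], [-0.999, -0.043, 0.0], [0.0, -0.001, -1.0]]
wrist_force: [0.6, -1.4, 2.0]
gripper_width: 0.522
gripper_force: 28.4
```

Call:
play_rows(
  commands="0 0 0.4 0 0 0;0 0 0.8 0 0 0;0 0 0.9 0 0 0;0 0 0.9 0 0 0;0 0 0.67 0 0 0;-0.25 0.4 0 0 0 0;-0.45 0.73 0 0 0 0;-0.45 0.73 0 0 0 0;-0.45 0.73 0 0 0 0;-0.45 0.73 0 0 0 0;-0.45 0.73 0 0 0 0;-0.45 0.73 0 0 0 0;-0.45 0.73 0 0 0 0;-0.45 0.73 0 0 0 0;-0.45 0.73 0 0 0 0;-0.45 0.73 0 0 0 0;-0.45 0.73 0 0 0 0;-0.33 0.3 0 0 0 0;0 0 0 0 0 0;0 0 0 0 0 0",
)

```text
time_s: 13.85
tcp_pos: [0.3844, 0.2547, 0.1949]
ee_rot: [[0.044, -0.999, -0.002], [-0.999, -0.044, -0.002], [0.002, 0.002, -1.0]]
wrist_force: [-0.2, -0.0, -2.9]
gripper_width: 0.527
gripper_force: 28.4
```

Call:
play_rows(
  commands="0 0 -0.5 0 0 0;0 0 -0.8 0 0 0;0 0 -0.9 0 0 0;0 0 -0.7 0 0 0;0 0 -0.4 0 0 0;0 0 -0.2 0 0 0;0 0 -0.1 0 0 0;0 0 0 0 0 0;0 0 0 0 0 0",
)

```text
time_s: 14.75
tcp_pos: [0.386, 0.2555, 0.0885]
ee_rot: [[0.043, -0.999, 0.001], [-0.999, -0.043, 0.001], [-0.001, -0.001, -1.0]]
wrist_force: [0.5, 0.1, -2.5]
gripper_width: 0.522
gripper_force: 28.4
```

Call:
play_rows(
  commands="0 0 -0.06 0 0 0;0 0 -0.05 0 0 0;0 0 -0.03 0 0 0;0 0 -0.01 0 0 0;0 0 0 0 0 0",
)

```text
time_s: 15.25
tcp_pos: [0.3858, 0.2555, 0.084]
ee_rot: [[0.043, -0.999, 0.001], [-0.999, -0.043, 0.0], [-0.0, -0.001, -1.0]]
wrist_force: [-1.1, -0.8, 3.5]
gripper_width: 0.523
gripper_force: 28.5
```

Call:
play_rows(
  commands="0 0 0 0 0 0;0 0 0 0 0 0;0 0 0 0 0 0;0 0 0 0 0 0;0 0 0 0 0 0;0 0 0.4 0 0 0;0 0 0.8 0 0 0;0 0 0.9 0 0 0;0 0 0.9 0 0 0;0 0 0.9 0 0 0;0 0 0.6 0 0 0;0 0 0 0 0 0",
  grip=75,
)

```text
time_s: 16.45
tcp_pos: [0.3867, 0.2564, 0.221]
ee_rot: [[0.043, -0.999, 0.004], [-0.999, -0.043, 0.005], [-0.004, -0.005, -1.0]]
wrist_force: [-0.7, -0.1, -0.4]
gripper_width: 0.858
gripper_force: 0.0
```

Call:
play_rows(
  commands="0.47 -0.955 0.1 0 0 0;0.47 -0.955 0.1 0 0 0;0.47 -0.955 0 0 0 0;0.47 -0.955 0 0 0 0;0.47 -0.955 0 0 0 0;0.47 -0.955 0 0 0 0;0.47 -0.955 0 0 0 0;0.47 -0.955 0 0 0 0;0.47 -0.955 0 0 0 0;0.47 -0.955 0 0 0 0;0.47 -0.955 0 0 0 0;0.5 -0.95 0 0 0 0;0 0 0 0 0 0;0 0 0 0 0 0",
)

```text
time_s: 17.85
tcp_pos: [0.555, -0.0889, 0.2227]
ee_rot: [[0.041, -0.999, -0.003], [-0.999, -0.041, 0.0], [-0.0, 0.003, -1.0]]
wrist_force: [-0.4, 0.4, 0.2]
gripper_width: 0.864
gripper_force: 0.0
```

Call:
play_rows(
  commands="0.02 0.01 -0.7 0 0 0;0 0 -0.9 0 0 0;0 0 -0.9 0 0 0;0 0 -0.9 0 0 0;0 0 -0.7 0 0 0;0 0 -0.29 0 0 0;0 0 0 0 0 0;0 0 0 0 0 0",
)

```text
time_s: 18.65
tcp_pos: [0.5569, -0.0877, 0.0935]
ee_rot: [[0.044, -0.999, 0.001], [-0.999, -0.044, -0.0], [0.0, -0.001, -1.0]]
wrist_force: [0.3, -0.1, 0.5]
gripper_width: 0.864
gripper_force: 0.0
```

Call:
play_rows(
  commands="0 0 0 0 0 0;0 0 0 0 0 0;0 0 0 0 0 0;0 0 0 0 0 0;0 0 0 0 0 0;0 0 0 0 0 0;0 0 0 0 0 0;0 0 0 0 0 0;0 0 0 0 0 0;0 0 0 0 0 0",
  grip=32,
)

```text
time_s: 19.65
tcp_pos: [0.5566, -0.0881, 0.0929]
ee_rot: [[0.043, -0.999, 0.001], [-0.999, -0.043, -0.0], [0.0, -0.001, -1.0]]
wrist_force: [0.4, 0.1, 1.1]
gripper_width: 0.497
gripper_force: 30.0
```

Call:
play_rows(
  commands="0 0 0.4 0 0 0;0 0 0.8 0 0 0;0 0 0.9 0 0 0;0 0 0.9 0 0 0;0 0 0.9 0 0 0;0 0 0.43 0 0 0;-0.1 0.5 0 0 0 0;-0.22 0.95 0 0 0 0;-0.22 0.95 0 0 0 0;-0.22 0.95 0 0 0 0;-0.22 0.95 0 0 0 0;-0.22 0.95 0 0 0 0;-0.22 0.95 0 0 0 0;-0.22 0.95 0 0 0 0;-0.22 0.95 0 0 0 0;-0.22 0.95 0 0 0 0;-0.22 0.95 0 0 0 0;-0.22 0.95 0 0 0 0;-0.22 0.95 0 0 0 0;-0.09 0.93 0 0 0 0",
)

```text
time_s: 21.65
tcp_pos: [0.4691, 0.2976, 0.2207]
ee_rot: [[0.043, -0.999, -0.004], [-0.999, -0.043, -0.002], [0.002, 0.004, -1.0]]
wrist_force: [1.0, 0.5, -2.7]
gripper_width: 0.5
gripper_force: 30.0
```

Call:
play_rows(
  commands="0 0 0 0 0 0;0 0 0 0 0 0;0 0 -0.5 0 0 0;0 0 -0.8 0 0 0;0 0 -0.9 0 0 0;0 0 -0.8 0 0 0;0 0 -0.7 0 0 0;0 0 -0.35 0 0 0;0 0 -0.15 0 0 0;0 0 0 0 0 0;0 0 0 0 0 0",
)

```text
time_s: 22.75
tcp_pos: [0.472, 0.2972, 0.0976]
ee_rot: [[0.043, -0.999, 0.001], [-0.999, -0.043, 0.001], [-0.001, -0.002, -1.0]]
wrist_force: [-0.8, 0.1, -2.3]
gripper_width: 0.494
gripper_force: 30.0
```

Call:
play_rows(
  commands="0 0 -0.1 0 0 0;0 0 -0.06 0 0 0;0 0 -0.04 0 0 0;0 0 -0.02 0 0 0;0 0 0 0 0 0;0 0 0 0 0 0",
)

```text
time_s: 23.35
tcp_pos: [0.4716, 0.297, 0.0908]
ee_rot: [[0.043, -0.999, 0.001], [-0.999, -0.043, 0.001], [-0.0, -0.001, -1.0]]
wrist_force: [-3.2, 0.0, 4.9]
gripper_width: 0.495
gripper_force: 30.0
```

Call:
play_rows(
  commands="0 0 0 0 0 0;0 0 0 0 0 0;0 0 0 0 0 0;0 0 0 0 0 0;0 0 0 0 0 0;0 0 0.4 0 0 0;0 0 0.8 0 0 0;0 0 0.9 0 0 0;0 0 0.9 0 0 0;0 0 0.9 0 0 0;0 0 0.6 0 0 0;0 0 0 0 0 0",
  grip=63,
)

```text
time_s: 24.55
tcp_pos: [0.4728, 0.2979, 0.2291]
ee_rot: [[0.043, -0.999, 0.006], [-0.999, -0.043, 0.005], [-0.005, -0.006, -1.0]]
wrist_force: [0.5, -0.3, -0.3]
gripper_width: 0.724
gripper_force: 0.0
```

Call:
play_rows(
  commands="0.46 -0.885 0 0 0 0;0.46 -0.885 0 0 0 0;0.46 -0.885 0 0 0 0;0.46 -0.885 0 0 0 0;0.46 -0.885 0 0 0 0;0.46 -0.885 0 0 0 0;0.46 -0.885 0 0 0 0;0.46 -0.885 0 0 0 0;0.46 -0.885 0 0 0 0;0.46 -0.885 0 0 0 0;0.46 -0.885 0 0 0 0;0.48 -0.885 0 0 0 0;0 0 0 0 0 0;0 0 0 0 0 0",
)

```text
time_s: 25.95
tcp_pos: [0.6371, -0.0224, 0.2238]
ee_rot: [[0.041, -0.999, -0.002], [-0.999, -0.041, 0.0], [-0.0, 0.002, -1.0]]
wrist_force: [0.1, -0.0, -0.2]
gripper_width: 0.728
gripper_force: 0.0
```

Run:
```python
from h import *
s=r.sense();print(s["tcp_pos"].round(4),s["time_s"])
p,d=cams.capture("wrist");q,_=cams.capture("side");t,dt=cams.capture("top");P=cloud("top",dt)*1000
for n,u0,u1,v0,v1,z0,z1 in(("all",105,215,190,320,100,160),):
    m=(P[...,2]>z0)&(P[...,2]<z1);m[:v0]=0;m[v1:]=0;m[:,:u0]=0;m[:,u1:]=0
    k,l,st,_=cv2.connectedComponentsWithStats(m.astype(np.uint8))
    for j in range(1,k):
        if st[j,4]>60: print(P[l==j].min(0).round(),P[l==j].max(0).round())
cv2.imwrite("pics/w3.png",np.vstack([p[:260],cv2.resize(q[100:260,140:460],(640,320))]))
```

```text
[ 0.6371 -0.0224  0.2238] 25.95
[359. 312. 101.] [410. 363. 135.]
```

View pics/w3.png

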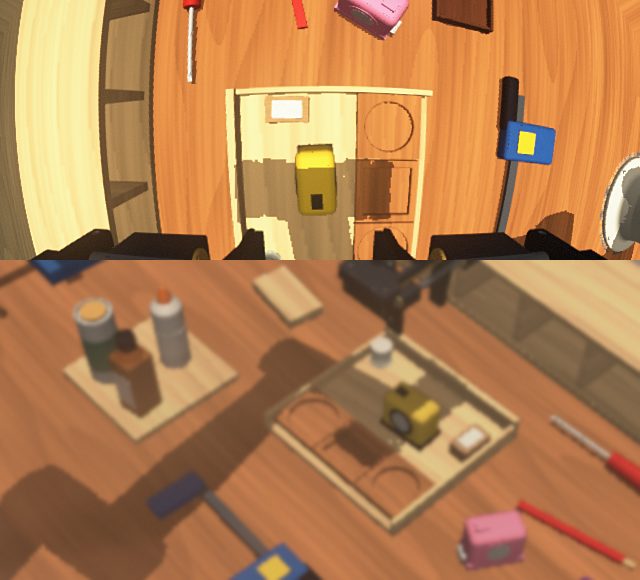

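All three containers stand upright on the board (tin 95,335; oil 135,380; glue 170,330 in the lower panel). The yellow tape hasn't moved and is centred under the fingers at (316,180). Grasping it now.

Call:
play_rows(
  commands="0.01 0 -0.7 0 0 0;0 0 -0.9 0 0 0;0 0 -0.9 0 0 0;0 0 -0.9 0 0 0;0 0 -0.9 0 0 0;0 0 -0.8 0 0 0;0 0 -0.7 0 0 0;0 0 -0.4 0 0 0;0 0 -0.1 0 0 0;0 0 0 0 0 0;0 0 0 0 0 0",
)

```text
time_s: 27.2
tcp_pos: [0.6388, -0.0215, 0.0373]
ee_rot: [[0.044, -0.999, 0.002], [-0.999, -0.044, 0.0], [-0.0, -0.002, -1.0]]
wrist_force: [0.5, -0.3, -0.0]
gripper_width: 0.726
gripper_force: 0.0
```

Call:
play_rows(
  commands="0 0 0 0 0 0;0 0 0 0 0 0;0 0 0 0 0 0;0 0 0 0 0 0;0 0 0 0 0 0;0 0 0 0 0 0;0 0 0 0 0 0;0 0 0 0 0 0;0 0 0 0 0 0;0 0 0 0 0 0",
  grip=30,
)

```text
time_s: 28.2
tcp_pos: [0.6386, -0.0218, 0.0365]
ee_rot: [[0.043, -0.999, 0.002], [-0.999, -0.043, -0.0], [0.0, -0.002, -1.0]]
wrist_force: [1.7, -0.6, 5.3]
gripper_width: 0.487
gripper_force: 29.5
```

Call:
play_rows(
  commands="0 0 0.4 0 0 0;0 0 0.8 0 0 0;0 0 0.9 0 0 0;0 0 0.9 0 0 0;0 0 0.7 0 0 0;0 0 0.3 0 0 0;-0.25 -0.35 0 0 0 0;-0.5 -0.72 0 0 0 0;-0.5 -0.72 0 0 0 0;-0.5 -0.72 0 0 0 0;-0.5 -0.72 0 0 0 0;-0.5 -0.72 0 0 0 0;-0.5 -0.72 0 0 0 0;-0.5 -0.72 0 0 0 0;-0.5 -0.72 0 0 0 0;-0.5 -0.72 0 0 0 0;-0.5 -0.72 0 0 0 0;-0.5 -0.72 0 0 0 0;-0.42 -0.57 0 0 0 0;0 0 0 0 0 0",
)

```text
time_s: 30.2
tcp_pos: [0.4488, -0.288, 0.1538]
ee_rot: [[0.039, -0.999, -0.006], [-0.999, -0.039, 0.002], [-0.003, 0.005, -1.0]]
wrist_force: [-0.4, -0.3, -3.8]
gripper_width: 0.48
gripper_force: 29.6
```

Call:
play_rows(
  commands="0 0 0 0 0 0;0 0 -0.5 0 0 0;0 0 -0.8 0 0 0;0 0 -0.9 0 0 0;0 0 -0.8 0 0 0;0 0 -0.5 0 0 0;0 0 -0.2 0 0 0;0 0 -0.1 0 0 0;0 0 0 0 0 0;0 0 0 0 0 0",
)

```text
time_s: 31.2
tcp_pos: [0.4535, -0.2871, 0.0428]
ee_rot: [[0.043, -0.999, 0.002], [-0.999, -0.043, -0.001], [0.001, -0.002, -1.0]]
wrist_force: [0.2, 0.7, -2.8]
gripper_width: 0.483
gripper_force: 29.6
```

Run:
```python
from h import *
p,d=cams.capture("wrist");q,_=cams.capture("side")
cv2.imwrite("pics/w4.png",np.vstack([p[:300],cv2.resize(q[220:340,280:480],(500,300)).repeat(1,0) if 0 else np.pad(cv2.resize(q[210:330,300:470],(425,300)),((0,0),(0,215),(0,0)))]))
```

```text
(no output)
```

View pics/w4.png

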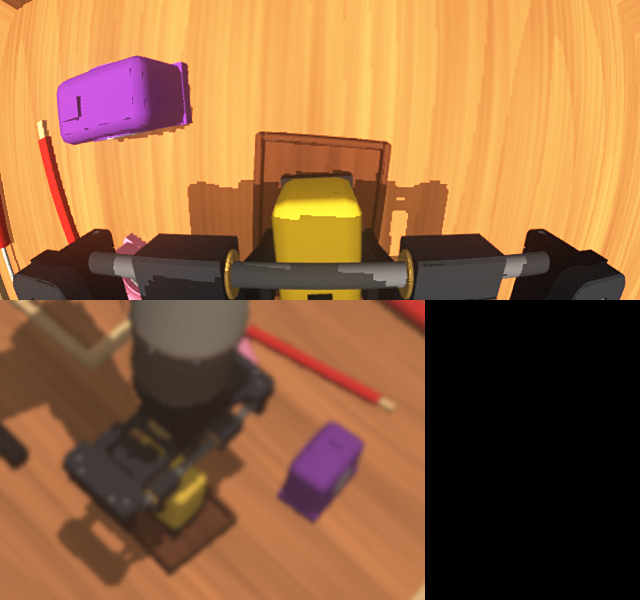

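The tape is centred over the tray: yellow spans u 275–360 and the tray 255–390. Lowering it.

Call:
play_rows(
  commands="0 0 -0.15 0 0 0;0 0 -0.1 0 0 0;0 0 -0.06 0 0 0;0 0 -0.05 0 0 0;0 0 -0.02 0 0 0;0 0 0 0 0 0;0 0 0 0 0 0",
)

```text
time_s: 32.0
tcp_pos: [0.4525, -0.287, 0.0315]
ee_rot: [[0.043, -0.999, -0.0], [-0.999, -0.043, -0.0], [0.0, 0.0, -1.0]]
wrist_force: [-3.1, 2.6, 5.7]
gripper_width: 0.479
gripper_force: 29.6
```

Contact. Releasing the tape, rising, and returning to the glue bottle.

Call:
play_rows(
  commands="0 0 0 0 0 0;0 0 0 0 0 0;0 0 0 0 0 0;0 0 0 0 0 0;0 0 0 0 0 0;0 0 0.3 0 0 0;0 0 0.6 0 0 0;0 0 0.9 0 0 0;0 0 0.9 0 0 0;0 0 0.9 0 0 0;0 0 0.9 0 0 0;0 0 0.9 0 0 0;0 0 0.9 0 0 0;0 0 0.2 0 0 0;0 0 0 0 0 0",
  grip=63,
)

```text
time_s: 33.5
tcp_pos: [0.4531, -0.2871, 0.2269]
ee_rot: [[0.043, -0.999, 0.003], [-0.999, -0.043, -0.001], [0.001, -0.003, -1.0]]
wrist_force: [0.2, 0.7, -0.6]
gripper_width: 0.725
gripper_force: 0.0
```

Run:
```python
from h import *
s=r.sense();print(s["tcp_pos"].round(4),s["time_s"])
t,dt=cams.capture("top");P=cloud("top",dt)*1000
m=(P[...,2]>97)&(P[...,2]<160);m[:190]=0;m[320:]=0;m[:,:105]=0;m[:,215:]=0
k,l,st,_=cv2.connectedComponentsWithStats(m.astype(np.uint8))
for j in range(1,k):
    if st[j,4]>60: print(P[l==j].min(0).round(),P[l==j].max(0).round())
cv2.imwrite("pics/t5.png",cv2.resize(t[150:310,110:470],None,fx=2.2,fy=2.2))
```

```text
[ 0.4531 -0.2871  0.2269] 33.5
[451. 273.  98.] [492. 317. 152.]
[359. 311.  97.] [410. 362. 136.]
[363. 230.  97.] [409. 278. 151.]
```

View pics/t5.png

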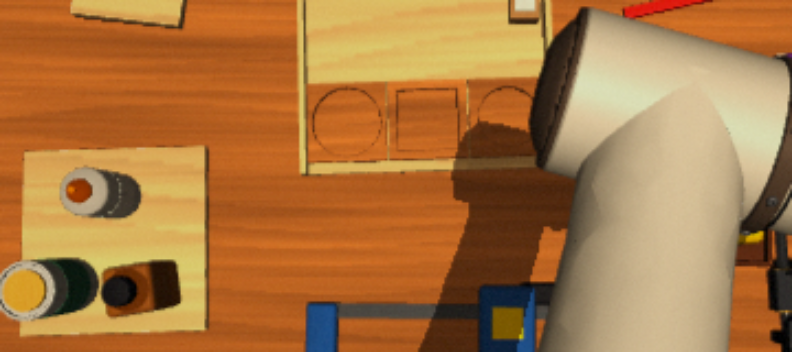

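The top view shows all three containers upright on the board, at crop pixels glue (95,192), tin (35,290) and oil (140,288). The tin well is at (347,122) and the oil well at (428,121). Measuring the wells.

Run:
```python
from h import *
uv=np.array([(347,122),(398,88),(459,88),(461,152),(396,154)])/2.2+[110,150]
print((plane("top",uv,.022)*1000).round(1).tolist())
```

```text
[[546.1, 72.2, 22.0], [580.7, 22.6, 22.0], [581.6, -37.9, 22.0], [518.0, -40.6, 22.0], [515.1, 23.3, 22.0]]
```

Call:
play_rows(
  commands="0.03 0.97 0 0 0 0;0.03 0.97 0 0 0 0;0.03 0.97 0 0 0 0;0.03 0.97 0 0 0 0;0.03 0.97 0 0 0 0;0.03 0.97 0 0 0 0;0.03 0.97 0 0 0 0;0.03 0.97 0 0 0 0;0.03 0.97 0 0 0 0;0.03 0.97 0 0 0 0;0.03 0.97 0 0 0 0;0.03 0.97 0 0 0 0;0.03 0.97 0 0 0 0;0.03 0.97 0 0 0 0;0.03 0.97 0 0 0 0;0.03 0.97 0 0 0 0;0.03 0.97 0 0 0 0;0.03 0.97 0 0 0 0;0.03 0.97 0 0 0 0;0.03 0.97 0 0 0 0",
)

```text
time_s: 35.55
tcp_pos: [0.4699, 0.2955, 0.2235]
ee_rot: [[0.043, -0.999, -0.003], [-0.999, -0.043, -0.003], [0.003, 0.003, -1.0]]
wrist_force: [0.3, -0.6, 0.4]
gripper_width: 0.723
gripper_force: 0.0
```

Call:
play_rows(
  commands="0 0 0 0 0 0;0 0 0 0 0 0;0 0 0 0 0 0",
)

```text
time_s: 35.85
tcp_pos: [0.4703, 0.294, 0.2245]
ee_rot: [[0.042, -0.999, -0.002], [-0.999, -0.042, -0.002], [0.002, 0.002, -1.0]]
wrist_force: [-0.6, -1.1, -0.4]
gripper_width: 0.721
gripper_force: 0.0
```

Call:
play_rows(
  commands="0.03 0.07 -0.7 0 0 0;0 0 -0.9 0 0 0;0 0 -0.9 0 0 0;0 0 -0.9 0 0 0;0 0 -0.7 0 0 0;0 0 -0.35 0 0 0;0 0 0 0 0 0;0 0 0 0 0 0",
)

```text
time_s: 36.65
tcp_pos: [0.4723, 0.2971, 0.0929]
ee_rot: [[0.043, -0.999, 0.001], [-0.999, -0.043, 0.001], [-0.001, -0.001, -1.0]]
wrist_force: [0.7, -0.3, 0.0]
gripper_width: 0.724
gripper_force: 0.0
```

Call:
play_rows(
  commands="0 0 0 0 0 0;0 0 0 0 0 0;0 0 0 0 0 0;0 0 0 0 0 0;0 0 0 0 0 0;0 0 0 0 0 0;0 0 0 0 0 0;0 0 0 0 0 0;0 0 0 0 0 0;0 0 0 0 0 0",
  grip=32,
)

```text
time_s: 37.65
tcp_pos: [0.472, 0.2974, 0.0927]
ee_rot: [[0.043, -0.999, 0.001], [-0.999, -0.043, 0.001], [-0.001, -0.001, -1.0]]
wrist_force: [-0.5, 0.6, 5.1]
gripper_width: 0.494
gripper_force: 30.0
```

Call:
play_rows(
  commands="0 0 0.4 0 0 0;0 0 0.8 0 0 0;0 0 0.9 0 0 0;0 0 0.9 0 0 0;0 0 0.9 0 0 0;0 0 0.43 0 0 0;0.1 -0.5 0 0 0 0;0.21 -0.95 0 0 0 0;0.21 -0.95 0 0 0 0;0.21 -0.95 0 0 0 0;0.21 -0.95 0 0 0 0;0.21 -0.95 0 0 0 0;0.21 -0.95 0 0 0 0;0.21 -0.95 0 0 0 0;0.21 -0.95 0 0 0 0;0.21 -0.95 0 0 0 0;0.21 -0.95 0 0 0 0;0.21 -0.95 0 0 0 0;0.21 -0.95 0 0 0 0;0.16 -0.91 0 0 0 0",
)

```text
time_s: 39.65
tcp_pos: [0.5536, -0.0889, 0.2197]
ee_rot: [[0.042, -0.999, -0.004], [-0.999, -0.042, 0.0], [-0.001, 0.004, -1.0]]
wrist_force: [0.3, 0.2, -1.9]
gripper_width: 0.499
gripper_force: 30.0
```

Call:
play_rows(
  commands="0 0 0 0 0 0;0 0 0 0 0 0;0 0 -0.5 0 0 0;0 0 -0.8 0 0 0;0 0 -0.9 0 0 0;0 0 -0.7 0 0 0;0 0 -0.5 0 0 0;0 0 -0.2 0 0 0;0 0 0 0 0 0;0 0 0 0 0 0;0 0 0 0 0 0",
)

```text
time_s: 40.75
tcp_pos: [0.5558, -0.087, 0.115]
ee_rot: [[0.043, -0.999, 0.002], [-0.999, -0.043, 0.0], [-0.0, -0.002, -1.0]]
wrist_force: [0.5, -0.2, -1.7]
gripper_width: 0.492
gripper_force: 30.0
```

Call:
play_rows(
  commands="0 0 -0.2 0 0 0;0 0 -0.2 0 0 0;0 0 -0.12 0 0 0;0 0 -0.08 0 0 0;0 0 -0.04 0 0 0;0 0 -0.03 0 0 0;0 0 0 0 0 0;0 0 0 0 0 0",
)

```text
time_s: 41.55
tcp_pos: [0.5549, -0.0874, 0.0947]
ee_rot: [[0.043, -0.999, -0.0], [-0.999, -0.043, -0.0], [0.0, 0.0, -1.0]]
wrist_force: [-2.9, -0.6, 4.9]
gripper_width: 0.496
gripper_force: 30.0
```

Call:
play_rows(
  commands="0 0 0 0 0 0;0 0 0 0 0 0;0 0 0 0 0 0;0 0 0 0 0 0;0 0 0 0 0 0;0 0 0.4 0 0 0;0 0 0.8 0 0 0;0 0 0.9 0 0 0;0 0 0.9 0 0 0;0 0 0.9 0 0 0;0 0 0.6 0 0 0;0 0 0 0 0 0",
  grip=70,
)

```text
time_s: 42.75
tcp_pos: [0.5569, -0.0873, 0.2331]
ee_rot: [[0.044, -0.999, 0.008], [-0.999, -0.044, -0.0], [0.0, -0.008, -1.0]]
wrist_force: [0.6, -0.5, 0.4]
gripper_width: 0.802
gripper_force: 0.0
```

Call:
play_rows(
  commands="-0.47 0.953 0 0 0 0;-0.47 0.953 0 0 0 0;-0.47 0.953 0 0 0 0;-0.47 0.953 0 0 0 0;-0.47 0.953 0 0 0 0;-0.47 0.953 0 0 0 0;-0.47 0.953 0 0 0 0;-0.47 0.953 0 0 0 0;-0.47 0.953 0 0 0 0;-0.47 0.953 0 0 0 0;-0.47 0.953 0 0 0 0;-0.47 0.953 0 0 0 0;0 0 0 0 0 0;0 0 0 0 0 0;0 0 0 0 0 0",
)

```text
time_s: 44.25
tcp_pos: [0.3858, 0.2551, 0.2285]
ee_rot: [[0.042, -0.999, -0.001], [-0.999, -0.042, -0.001], [0.001, 0.001, -1.0]]
wrist_force: [0.8, 0.5, -0.3]
gripper_width: 0.805
gripper_force: 0.0
```

Down to 84 mm (−144 mm).

Call:
play_rows(
  commands="0 0.01 -0.7 0 0 0;0 0 -0.9 0 0 0;0 0 -0.9 0 0 0;0 0 -0.9 0 0 0;0 0 -0.8 0 0 0;0 0 -0.5 0 0 0;0 0 -0.1 0 0 0;0 0 0 0 0 0;0 0 0 0 0 0",
)

```text
time_s: 45.15
tcp_pos: [0.3866, 0.2564, 0.0857]
ee_rot: [[0.042, -0.999, 0.001], [-0.999, -0.042, 0.001], [-0.001, -0.001, -1.0]]
wrist_force: [-0.2, -0.6, -0.5]
gripper_width: 0.802
gripper_force: 0.0
```

Call:
play_rows(
  commands="0 0 0 0 0 0;0 0 0 0 0 0;0 0 0 0 0 0;0 0 0 0 0 0;0 0 0 0 0 0;0 0 0 0 0 0;0 0 0 0 0 0;0 0 0 0 0 0;0 0 0 0 0 0;0 0 0 0 0 0",
  grip=32,
)

```text
time_s: 46.15
tcp_pos: [0.386, 0.2563, 0.0851]
ee_rot: [[0.043, -0.999, 0.0], [-0.999, -0.043, 0.0], [-0.0, -0.0, -1.0]]
wrist_force: [-1.6, -0.1, 4.7]
gripper_width: 0.525
gripper_force: 28.4
```

Call:
play_rows(
  commands="0 0 0.4 0 0 0;0 0 0.8 0 0 0;0 0 0.9 0 0 0;0 0 0.9 0 0 0;0 0 0.67 0 0 0;0 0 0.33 0 0 0;0.25 -0.4 0 0 0 0;0.46 -0.73 0 0 0 0;0.46 -0.73 0 0 0 0;0.46 -0.73 0 0 0 0;0.46 -0.73 0 0 0 0;0.46 -0.73 0 0 0 0;0.46 -0.73 0 0 0 0;0.46 -0.73 0 0 0 0;0.46 -0.73 0 0 0 0;0.46 -0.73 0 0 0 0;0.46 -0.73 0 0 0 0;0.46 -0.73 0 0 0 0;0.19 -0.35 0 0 0 0;0 0 0 0 0 0",
)

```text
time_s: 48.15
tcp_pos: [0.5505, -0.0084, 0.203]
ee_rot: [[0.04, -0.999, -0.003], [-0.999, -0.04, -0.0], [0.0, 0.003, -1.0]]
wrist_force: [-1.0, 0.1, -2.8]
gripper_width: 0.525
gripper_force: 28.5
```

Call:
play_rows(
  commands="0 0 0 0 0 0;0 0 -0.5 0 0 0;0 0 -0.8 0 0 0;0 0 -0.9 0 0 0;0 0 -0.6 0 0 0;0 0 -0.3 0 0 0;0 0 -0.1 0 0 0;0 0 0 0 0 0;0 0 0 0 0 0;0 0 0 0 0 0",
)

```text
time_s: 49.15
tcp_pos: [0.5515, -0.007, 0.1099]
ee_rot: [[0.043, -0.999, 0.002], [-0.999, -0.043, 0.0], [-0.0, -0.002, -1.0]]
wrist_force: [0.4, 0.6, -2.9]
gripper_width: 0.525
gripper_force: 28.5
```

Run:
```python
from h import *
q,_=cams.capture("side");cv2.imwrite("pics/s6.png",cv2.resize(q[110:250,250:420],None,fx=4,fy=4,interpolation=cv2.INTER_CUBIC))
```

```text
(no output)
```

View pics/s6.png

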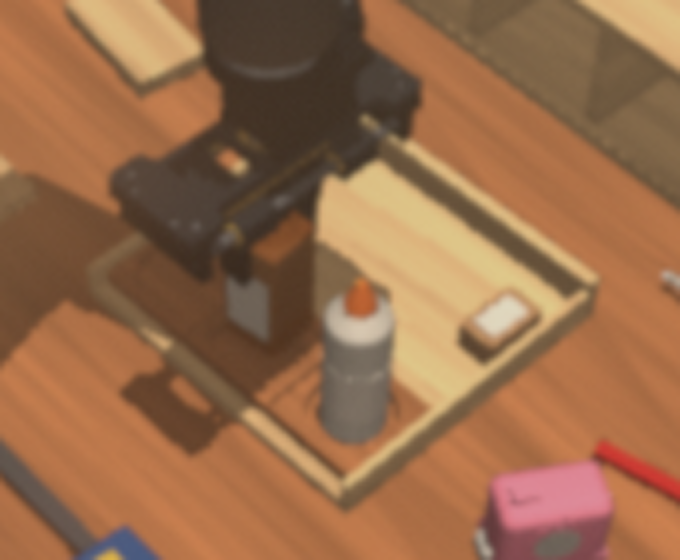

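The glue stands upright in its well (355,380), and the oil bottle hangs over its own at (270,300). It still needs to go down to about 87 mm.

Call:
play_rows(
  commands="0 0 -0.2 0 0 0;0 0 -0.2 0 0 0;0 0 -0.15 0 0 0;0 0 -0.1 0 0 0;0 0 -0.04 0 0 0;0 0 -0.04 0 0 0;0 0 0 0 0 0;0 0 0 0 0 0",
)

```text
time_s: 50.0
tcp_pos: [0.551, -0.0072, 0.0872]
ee_rot: [[0.043, -0.999, 0.0], [-0.999, -0.043, 0.0], [-0.0, -0.0, -1.0]]
wrist_force: [-0.9, 0.4, -0.7]
gripper_width: 0.519
gripper_force: 28.5
```

Call:
play_rows(
  commands="0 0 -0.02 0 0 0;0 0 0 0 0 0",
)

```text
time_s: 50.2
tcp_pos: [0.551, -0.0072, 0.0872]
ee_rot: [[0.043, -0.999, 0.001], [-0.999, -0.043, -0.0], [0.0, -0.001, -1.0]]
wrist_force: [-3.0, 0.3, 3.9]
gripper_width: 0.523
gripper_force: 28.5
```

Call:
play_rows(
  commands="0 0 0 0 0 0;0 0 0 0 0 0;0 0 0 0 0 0;0 0 0 0 0 0;0 0 0 0 0 0;0 0 0.4 0 0 0;0 0 0.8 0 0 0;0 0 0.9 0 0 0;0 0 0.9 0 0 0;0 0 0.9 0 0 0;0 0 0.6 0 0 0;0 0 0 0 0 0",
  grip=78,
)

```text
time_s: 51.4
tcp_pos: [0.5527, -0.0071, 0.2255]
ee_rot: [[0.044, -0.999, 0.008], [-0.999, -0.044, 0.001], [-0.001, -0.008, -1.0]]
wrist_force: [0.4, 0.3, 0.6]
gripper_width: 0.896
gripper_force: 0.0
```

Call:
play_rows(
  commands="-0.46 0.96 0 0 0 0;-0.46 0.96 0 0 0 0;-0.46 0.96 0 0 0 0;-0.46 0.96 0 0 0 0;-0.46 0.96 0 0 0 0;-0.46 0.96 0 0 0 0;-0.46 0.96 0 0 0 0;-0.46 0.96 0 0 0 0;-0.46 0.96 0 0 0 0;-0.46 0.96 0 0 0 0;-0.46 0.96 0 0 0 0;-0.46 0.96 0 0 0 0;0 0 0 0 0 0;0 0 0 0 0 0;0 0 0 0 0 0",
)

```text
time_s: 52.9
tcp_pos: [0.3852, 0.3375, 0.221]
ee_rot: [[0.042, -0.999, -0.001], [-0.999, -0.042, -0.001], [0.001, 0.001, -1.0]]
wrist_force: [-0.0, -0.0, -0.7]
gripper_width: 0.895
gripper_force: 0.0
```

Down to 80 mm (−141 mm = 4.7).

Call:
play_rows(
  commands="0 0.03 -0.7 0 0 0;0 0 -0.9 0 0 0;0 0 -0.9 0 0 0;0 0 -0.9 0 0 0;0 0 -0.8 0 0 0;0 0 -0.45 0 0 0;0 0 -0.05 0 0 0;0 0 0 0 0 0;0 0 0 0 0 0",
)

```text
time_s: 53.8
tcp_pos: [0.386, 0.3395, 0.0814]
ee_rot: [[0.042, -0.999, 0.001], [-0.999, -0.042, 0.002], [-0.002, -0.001, -1.0]]
wrist_force: [-0.2, -0.6, 0.4]
gripper_width: 0.893
gripper_force: 0.0
```

Call:
play_rows(
  commands="0 0 0 0 0 0;0 0 0 0 0 0;0 0 0 0 0 0;0 0 0 0 0 0;0 0 0 0 0 0;0 0 0 0 0 0;0 0 0 0 0 0;0 0 0 0 0 0;0 0 0 0 0 0;0 0 0 0 0 0",
  grip=40,
)

```text
time_s: 54.8
tcp_pos: [0.3853, 0.3393, 0.0805]
ee_rot: [[0.043, -0.999, 0.0], [-0.999, -0.043, 0.0], [-0.0, -0.0, -1.0]]
wrist_force: [-0.7, -0.7, 2.2]
gripper_width: 0.583
gripper_force: 30.0
```

Call:
play_rows(
  commands="0 0 0.4 0 0 0;0 0 0.8 0 0 0;0 0 0.9 0 0 0;0 0 0.9 0 0 0;0 0 0.67 0 0 0;0 0 0.33 0 0 0;0.25 -0.4 0 0 0 0;0.45 -0.73 0 0 0 0;0.45 -0.73 0 0 0 0;0.45 -0.73 0 0 0 0;0.45 -0.73 0 0 0 0;0.45 -0.73 0 0 0 0;0.45 -0.73 0 0 0 0;0.45 -0.73 0 0 0 0;0.45 -0.73 0 0 0 0;0.45 -0.73 0 0 0 0;0.45 -0.73 0 0 0 0;0.45 -0.73 0 0 0 0;0.23 -0.36 0 0 0 0;0 0 0 0 0 0",
)

```text
time_s: 56.8
tcp_pos: [0.5479, 0.0737, 0.1988]
ee_rot: [[0.04, -0.999, -0.003], [-0.999, -0.04, -0.001], [0.001, 0.003, -1.0]]
wrist_force: [-0.4, 0.5, -2.4]
gripper_width: 0.583
gripper_force: 30.0
```

Call:
play_rows(
  commands="0 0 0 0 0 0;0 0 -0.5 0 0 0;0 0 -0.8 0 0 0;0 0 -0.9 0 0 0;0 0 -0.6 0 0 0;0 0 -0.3 0 0 0;0 0 -0.1 0 0 0;0 0 0 0 0 0;0 0 0 0 0 0;0 0 0 0 0 0",
)

```text
time_s: 57.8
tcp_pos: [0.5488, 0.0759, 0.1054]
ee_rot: [[0.043, -0.999, 0.002], [-0.999, -0.043, 0.001], [-0.001, -0.002, -1.0]]
wrist_force: [0.5, -1.3, -2.7]
gripper_width: 0.578
gripper_force: 30.0
```

Call:
play_rows(
  commands="0 0 -0.2 0 0 0;0 0 -0.2 0 0 0;0 0 -0.15 0 0 0;0 0 -0.1 0 0 0;0 0 -0.05 0 0 0;0 0 -0.05 0 0 0;0 0 0 0 0 0;0 0 0 0 0 0",
)

```text
time_s: 58.6
tcp_pos: [0.5481, 0.0754, 0.0825]
ee_rot: [[0.043, -0.999, -0.0], [-0.999, -0.043, -0.0], [0.0, 0.0, -1.0]]
wrist_force: [-2.1, -0.9, 3.3]
gripper_width: 0.585
gripper_force: 30.0
```

Contact at the well floor. Releasing, rising and backing off towards the left.

Call:
play_rows(
  commands="0 0 0 0 0 0;0 0 0 0 0 0;0 0 0 0 0 0;0 0 0 0 0 0;0 0 0 0 0 0;0 0 0.4 0 0 0;0 0 0.8 0 0 0;0 0 0.9 0 0 0;0 0 0.9 0 0 0;0 0 0.9 0 0 0;0 0 0.6 0 0 0;0 0 0 0 0 0",
  grip=78,
)

```text
time_s: 59.8
tcp_pos: [0.55, 0.076, 0.221]
ee_rot: [[0.044, -0.999, 0.008], [-0.999, -0.044, 0.002], [-0.002, -0.008, -1.0]]
wrist_force: [0.1, 0.2, 0.2]
gripper_width: 0.9
gripper_force: 0.0
```

Call:
play_rows(
  commands="-0.4 0.9 0 0 0 0;-0.4 0.9 0 0 0 0;-0.4 0.9 0 0 0 0;-0.4 0.9 0 0 0 0;-0.4 0.9 0 0 0 0;-0.4 0.9 0 0 0 0;-0.4 0.9 0 0 0 0;-0.4 0.9 0 0 0 0;-0.4 0.9 0 0 0 0;-0.4 0.9 0 0 0 0;0 0 0 0 0 0;0 0 0 0 0 0;0 0 0 0 0 0;0 0 0 0 0 0",
)

```text
time_s: 61.2
tcp_pos: [0.4284, 0.3446, 0.2167]
ee_rot: [[0.042, -0.999, -0.0], [-0.999, -0.042, -0.0], [0.0, 0.0, -1.0]]
wrist_force: [0.9, -0.1, 0.2]
gripper_width: 0.897
gripper_force: 0.0
```

Run:
```python
from h import *
t,dt=cams.capture("top");P=cloud("top",dt)*1000
for n,u0,u1,v0,v1,z0,z1 in(("tin",245,285,180,220,115,150),("oil",288,322,180,220,103,170),("glue",326,362,180,220,100,170),("tape",395,470,222,278,55,90)):
    q=P[v0:v1,u0:u1].reshape(-1,3);q=q[(q[:,2]>z0)&(q[:,2]<z1)];print(n,q.min(0).round(),q.max(0).round(),np.median(q,0).round())
q,_=cams.capture("side")
cv2.imwrite("pics/end.png",np.vstack([cv2.resize(t[110:280,235:475],(640,453))[:300],cv2.resize(q[120:320,240:440],(300,300)).copy() if 0 else np.pad(cv2.resize(q[120:320,250:470],(330,300)),((0,0),(0,310),(0,0)))]))
cv2.imwrite("pics/end2.png",cv2.resize(t[110:280,235:475],(720,510)))
```

```text
tin [522.  48. 115.] [572.  99. 137.] [546.  73. 132.]
oil [526. -31. 103.] [575.  15. 152.] [547. -10. 117.]
glue [ 533. -110.  100.] [574. -67. 154.] [551. -87. 125.]
tape [ 431. -323.   55.] [ 475. -251.   75.] [ 452. -286.   66.]
```

View pics/end2.png

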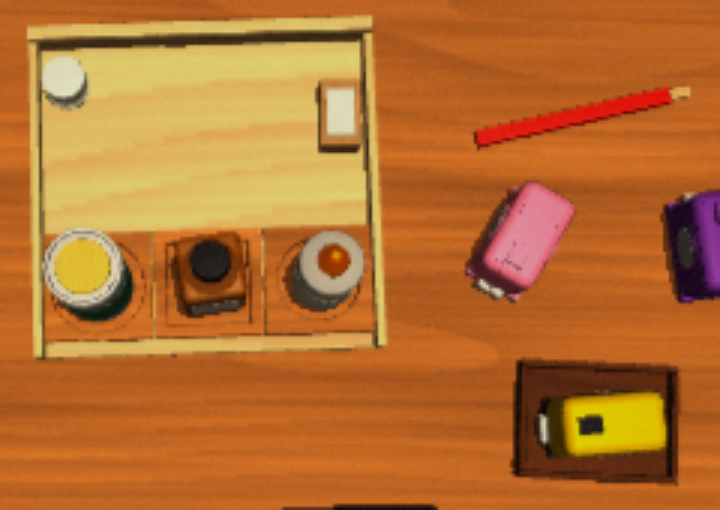

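View pics/end.png

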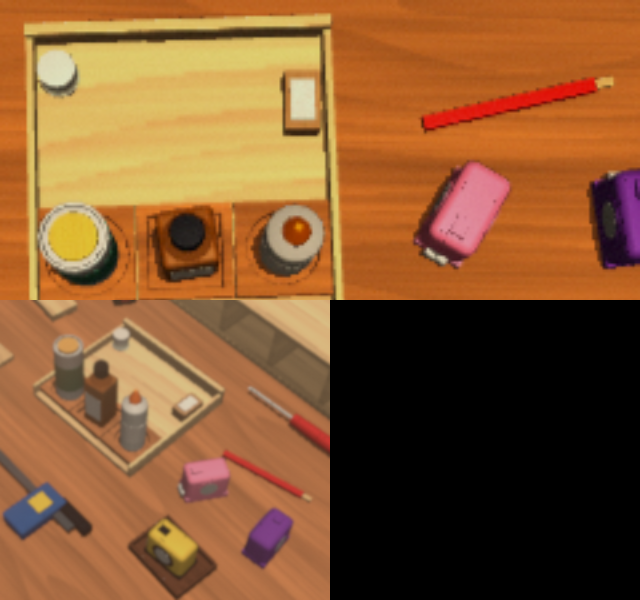

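All containers stand in their own wells at the right heights (tin 85,265; oil 210,270; glue 330,270), and the tape stands in the tray (600,425). Handing in.

```bash
python3 -c "
from station import r
print(r.finish_job())"
```

```text
the job is handed in; nothing more can be done
None
```

The job is handed in at about 61 s: the tape measure stands upright in the tray, and all three containers are back upright in their own wells, moved in the order asked.

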